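Load a culture flask into the lever-lid incubator

TASK

Load the amber flask that stands on the bench into the empty clamp of the small incubator. Press the front lever down gently until it rests on its rubber stop, slide it outward (left) under the hold-open catch and let it up so that it holds the clear hood open by itself; stand the flask upright in the empty clamp; then press the lever down off the catch, bring it back in and ease it all the way up so that the hood settles shut without slamming. Work the hood only by the lever, do not force the lever against its stop, keep the flask upright, and leave the other flasks where they stand.

Things in the scene. Friction and masses are not known exactly. Their poses are not given: they have to be found in the camera images.
- incubator: White open-topped housing of a small bench incubator, fixed: 200 mm deep (x), 260 wide (y), 85 high, 8 mm walls. Origin: middle of its underside on the bench; x points from the front (control panel, robot side) to the rear hinge, y to the left along the front. Inside stands a row of three steel flask clamps along y; the two right-hand ones are taken, the left one is empty.
- hood_angle (a joint): Angle of the clear hood about its hinge: 0 shut, grows as it opens, 1.15 to 1.8 when held by the catch. A rod links it to the lever: hood = 6.4 x lever angle. It has no damper: let go off the catch, it slams. Slammed = still closing faster than 2 rad/s in its last 0.35 rad; the hood turns about 31 rad per metre of pad travel.
- hood: The clear hood, 200 x 256 x 57 mm; origin in the middle of its hinge line along the housing's rear top edge. Shut, its top is 145 mm above the bench; held open, its free edge is about 285 mm high and may lean up to 90 mm forward of the hinge; the clamps' row lies 148 mm in front of the hinge. Not to be touched by the robot.
- press_lever: The sprung lever and its pedal pad: a steel plate 52 mm (x) by 60 mm (y) with a ribbed rubber face and two rims, 5 mm above the rubber, along its left and right edges (52 mm clear between). It is 80 mm in front of the housing's front face, beyond its left end. Origin: on the pivot, 50 mm above the bench. It must not bear more than 26 N.
- pad_top (a point): Middle of the pad's rubber face, the surface to press on: about 104 mm above the bench when up, 45 to 67 mm lower on the stop. The pad is tilted 0.15 rad (front edge up) when up, level half-way down.
- lever_angle (a joint): Angle of the lever (10 mm steel rod along the left side, pivot 205 mm behind the pad): 0 up, grows as the pad is pressed. Spring and hood push it up with some 3 to 9 N at the pad. It goes down in a slot to a rubber stop, at 0.22 to 0.32 rad: the catch plate's height is set differently each time and is not measured, so feel for the stop, where the force climbs by 4 to 5 N per mm.
- lever_slide (a joint): Sideways travel of the lever, m: 0 in, up to 0.030 out, along the incubator's +y; a light spring (0.4 to 1 N) pulls it in. It slides out only when down on the stop (pressed lightly into it, a few N above the travel force), and must go out at least 0.020, past a lip; let up, it then rises 8 mm at the pad into a seat and stays at about 0.018. To free it: press to the stop, slide in to 0, let up.
- free_clamp (a point): Middle of the floor of the empty flask clamp, 33 mm above the bench: a round steel cup, 57 mm bore widening to 61 mm at the rim, 21 mm deep. The left one of the row; clamps stand 78 mm apart.
- amber_flask: The flask to load: 50 ml conical glass flask with amber broth, the only unwrapped one on the bench outside the incubator; 52 mm across the base, 85 mm high, tapering to about 36 mm across at 60 mm height and 30 mm at the top; 0.05 to 0.09 kg. Origin: middle of its underside, z up.
- clamped_flask_a: Like flask in the right-hand clamp, its mouth 118 mm above the bench. Stays.
- clamped_flask_b: Like flask in the middle clamp. Stays.
- foil_flask_a: Foil-wrapped flask on the bench, 58 mm wide, 108 mm high; origin under its middle. Stays.
- foil_flask_b: Foil-wrapped flask on the bench, 58 mm wide, 112 mm high; origin under its middle. Stays. (Bottles, a glass cylinder and a tube rack up to 245 mm high stand further left and behind, at least 60 mm from these flasks.)
There are look-alikes about, which are no part of the job. Leave any yellow look-alike of the foil_flask_b alone.

How it is judged:
On the way, in this order (a step that is already met when the one before it is completed fails the run):
1. the lever rests under its catch and holds the hood open by itself, untouched (value of joint hood_angle above 0.9 rad and value of joint lever_slide above 0.012 m and contact force between press_lever and the fingers below 0.1 N and contact force between press_lever and the arm below 0.1 N), for 0.3 s.
2. the amber flask stands released in the empty clamp, the hood still held open (horizontal distance between amber_flask and free_clamp below 0.007 m and z of amber_flask in the frame of free_clamp between -0.004 and 0.005 m and angle between amber_flask's own z axis and vertical below 0.1 rad and contact force between amber_flask and the fingers below 0.1 N and value of joint hood_angle above 0.9 rad), for 0.2 s.
At the end, for the whole second after the job is handed in: The lever is fully up (within 0.01 rad) and in (within 4 mm), the hood shut (within 0.06 rad), the amber flask stands at rest on the floor of the left clamp (within 7 mm of its middle, 5 mm of its height and 0.1 rad of upright), and the other four flasks still stand upright (value of joint hood_angle below 0.06 rad and value of joint lever_slide below 0.004 m and value of joint lever_angle below 0.01 rad and horizontal distance between amber_flask and free_clamp below 0.007 m and z of amber_flask in the frame of free_clamp between -0.004 and 0.005 m and angle between amber_flask's own z axis and vertical below 0.1 rad and contact force between amber_flask and the fingers below 0.1 N and linear speed of amber_flask below 0.02 m/s and angle between each of clamped_flask_a, clamped_flask_b, foil_flask_a, foil_flask_b's own z axis and vertical below 0.15 rad); the robot touches nothing.
It fails at once if the lever's pad is loaded with more than 26 N (contact force between press_lever and the fingers above 26 N or contact force between press_lever and the arm above 26 N).
It fails at once if the hood slams: closing faster than 2 rad/s within 0.35 rad of shut (value of joint hood_angle below 0.35 rad and velocity of joint hood_angle below -2 rad/s).
It fails at once if the robot touches the hood (more than 2 N) (contact force between hood and the arm above 2 N or contact force between hood and the fingers above 2 N).
It fails at once if the amber flask is tipped by more than 0.6 rad (angle between amber_flask's own z axis and vertical above 0.6 rad).
It fails at once if another flask is shifted by more than 20 mm (distance of any of clamped_flask_a, clamped_flask_b, foil_flask_a, foil_flask_b from where it was at the start of the episode above 0.02 m).
It also fails if it takes over 72 s, if anything falls off the work surface, if the arm or the gripper's body presses on something with over 40 N, if the wrist force passes 120 N, or if a joint passes its speed limit or range.

ROBOT

A 6-joint arm with a two-finger parallel gripper is mounted at the origin on the work surface; the furniture and walls round the work are solid. World frame = base frame: x ahead of the robot, y to its left, z up, the work surface at z = 0. Lengths are in m, angles in rad, forces in N, time in s.
With the tool pointing down it reaches from about 0.275 to 1 m from the base axis. Payload 8.4 kg.
Tool frame: the origin (TCP) lies between the finger pads; the fingertips stand 17 mm ahead of it and the grasp point (between the pads) lies 2 mm behind it (manip.tips_ahead is the z of the fingertips in the tool frame, in m); z points along the fingers, y is the line along which they close (so a half turn about z gives the same grasp; the last joint's range is limited). The gripper opens to 85 mm and grips with 20 to 120 N. Pads are 22 mm wide; open, the fingers measure 114 mm over their backs; the gripper's body (76 mm by 85 mm) begins 54 mm behind the grasp point. The pads swing forward as they close: fully open they stand 13 mm farther back than shut.
Start: joints at [-1.342, 0.353, 1.633, -0, 1.155, -0.002], TCP at [0.143, -0.608, 0.248] pointing down, gripper open.
Joint ranges: [-2.63, 2.63], [-0.92, 2.1], [0.06, 2.66], [-1.3, 4.44], [0, 2.69], [-3.02, 3.02]. Speed limits (rad/s): [2.22, 2.22, 2.79, 3.14, 3.14, 3.14].

INTERFACE

Orientations are given as a unit quaternion [x, y, z, w].
In Python, from workcell import manip, grab_frame, camera_params, ticket gives the robot as it stands.
- The arm moves only by the tool step_arm, never from a script. Its argument "motion" is a list of rows, each an object of numbers: "x", "y", "z": the shift along the tool's x, y, z in cm; "spin": the turn about the tool's z in rad. A call has 1 to 5 rows; each row is the pose to reach, as a shift and turn from the pose commanded when the call began, along the tool's axes at that moment; what a row does not reach only later rows make up. A row lasts 1/8 s, in which the tool goes at most 62.5 mm and 10.7 degrees, less where a joint would pass 70% of its speed; a pose out of reach is approached as far as the arm can. A call with a gripper value outside its range is refused whole. "gripper" is the opening, from 0 (shut) to 1 (fully open), set as the call begins (left out, the last holds). The fingers move at their own pace and stop on an object; "squeeze" is the grip in N (left out, the last holds). Time passes only in rows, so rows that repeat a pose let the fingers close. It gives the time, the measured TCP pose, the force, the opening and the grip force at its end, in the units of the state.
- manip.get_obs(): the state, without advancing time (a new reading comes with each control period).
- grab_frame(name): name is "scene" or "top" or "wrist"; returns the picture (384x512x3 uint8, blue, green, red); there is no depth.
- camera_params(name): a dict with "camera_matrix" (3x3 intrinsics, pixels), "camera_from_world" (4x4, takes a point from world to camera coordinates). Camera axes: x right, y down, z forward; pixel columns grow to the right and rows downward; lengths in m; the calibration is good to about 2 mm. The wrist camera is an equidistant fisheye: a pixel r from the principal point sees the ray r / f radians off the axis. A picture is of the moment at which its call begins: read the wrist's pose just before it. camera_params takes no time and is no camera call; for the wrist camera it gives the pose at the moment of the call.
- ticket.job_done(): hands the job in; it is judged then, once.
The state is a dict: "t": time; "qpos": joint angles; "joint_velocities": joint speeds; "tau": joint torques, N m; "eef_pos": TCP position; "eef_rot": TCP orientation; "ft_force": force on the tool from outside, world axes, zero at the start; "moment": the same for the moment, N m; "width": opening from 0.0 (shut) to 1.0 (fully open); "gripper_force": force on a finger pad.
Only numpy, scipy, OpenCV 4.12 (cv2) and the standard library are available. Lean on these libraries where they do the work, as an engineer would, in place of code of your own. Each camera call takes 0.05 s, during which the arm holds its last target. There are 200 camera calls.

## Working session

There is one attempt and no reset: what is moved stays moved. The work goes in short steps, Python scripts to look and compute and a tool call to move; the robot and the scene stay as the last step left them, time stands still between calls to the robot, and variables do not carry over. Pictures are saved under pics/ and viewed, at most 13 in all, crops included, and the job is handed in when it is done.

Besides the shell and the picture viewer there is one more tool, called by a JSON object that holds its "method" and its "body". step_arm: Moves the arm, as the interface text tells. Its arguments: {"type":"object","properties":{"motion":{"type":"array","items":{"type":"object","properties":{"x":{"type":"number"},"y":{"type":"number"},"z":{"type":"number"},"spin":{"type":"number"}}}},"gripper":{"type":"number"},"squeeze":{"type":"number"}},"required":["motion"]}

```bash
mkdir -p pics; cat > h.py <<'E'
import numpy as np, cv2
from workcell import manip, grab_frame, camera_params, ticket
from scipy.spatial.transform import Rotation as R
def cam(n):
    p=camera_params(n); return np.array(p["camera_matrix"]),np.array(p["camera_from_world"])
def onplane(n,u,v,z):
    K,T=cam(n); d=np.linalg.inv(K)@[u,v,1]; Rm=T[:3,:3]; c=-Rm.T@T[:3,3]; d=Rm.T@d
    return c+d*(z-c[2])/d[2]
def proj(n,P):
    K,T=cam(n); q=K@(T[:3,:3]@np.array(P)+T[:3,3]); return q[:2]/q[2]
E
python3 - <<'E'
from h import *
o=manip.get_obs(); print({k:np.round(v,3) for k,v in o.items()}, manip.tips_ahead)
for n in("scene","top"):
    im=grab_frame(n); cv2.imwrite(f"pics/{n}0.png",im); cv2.imwrite(f"pics/{n}0b.png",cv2.resize(im,(800,600),interpolation=cv2.INTER_CUBIC))
    K,T=cam(n); print(n,K.round(1).tolist(),(-T[:3,:3].T@T[:3,3]).round(3),T[:3,:3].round(2).tolist())
E
```

```text
{'t': np.float64(0.0), 'qpos': array([-1.342,  0.354,  1.634, -0.   ,  1.155, -0.002]), 'joint_velocities': array([-0.   , -0.001,  0.   , -0.001, -0.001,  0.002]), 'tau': array([-1.0000e-03, -6.0525e+01, -3.4207e+01, -0.0000e+00,  9.0000e-03,
       -0.0000e+00]), 'eef_pos': array([ 0.143, -0.608,  0.248]), 'eef_rot': array([ 0.993,  0.115, -0.   , -0.001]), 'ft_force': array([0.455, 0.053, 0.421]), 'moment': array([ 0.015, -0.001,  0.006]), 'gripper_force': np.float64(0.0), 'width': np.float64(0.997)} 0.017
scene [[435.4, 0.0, 256.2], [0.0, 435.4, 190.1], [0.0, 0.0, 1.0]] [ 1.291 -0.175  0.753] [[0.36, 0.93, -0.01], [0.6, -0.24, -0.76], [-0.71, 0.27, -0.65]]
top [[466.8, 0.0, 259.5], [0.0, 466.8, 195.3], [0.0, 0.0, 1.0]] [0.505 0.089 1.359] [[0.02, -1.0, 0.0], [-1.0, -0.02, -0.07], [0.07, -0.0, -1.0]]
```

View pics/scene0b.png

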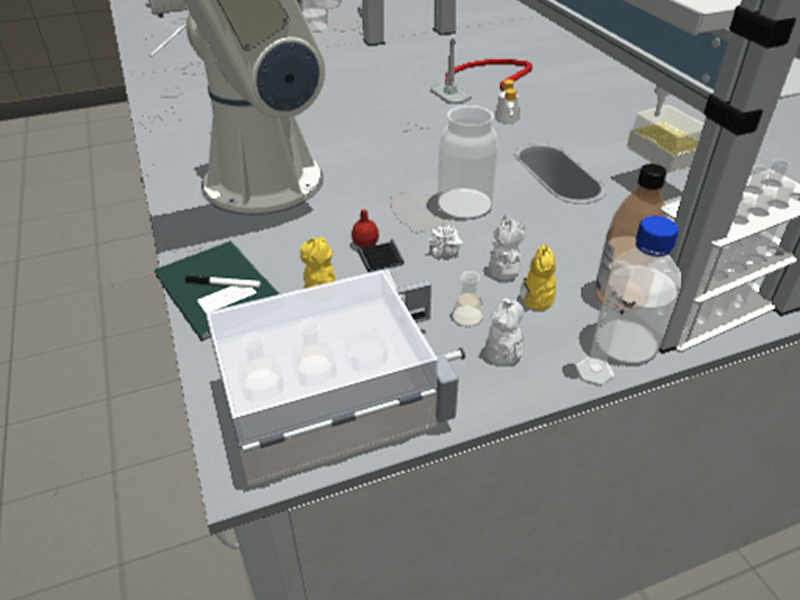

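View pics/top0b.png

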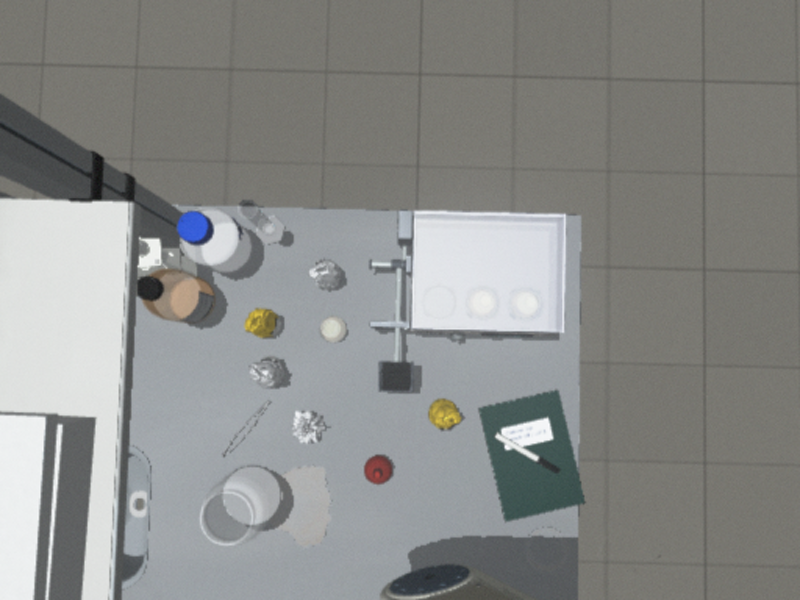

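The scene view shows the amber flask at about (467,300) between the foil flasks. In the top view it is at (333,329), the black lever pad at (396,376) and the empty clamp at (439,302).

```bash
python3 - <<'E'
from h import *
s=512/800
def P(n,u,v,z): return onplane(n,u*s,v*s,z).round(4)
im=cv2.imread("pics/top0.png")
# pad dark blob
g=im.max(2); m=np.zeros_like(g); m[220:262,235:275]=(g[220:262,235:275]<75)*255
c=max(cv2.findContours(m,0,2)[0],key=cv2.contourArea); r=cv2.minAreaRect(c); print("pad",r, onplane("top",*r[0],.104), [onplane("top",*q,.104)[:2].round(4) for q in cv2.boxPoints(r)])
# creamy broth blobs
hsv=cv2.cvtColor(im,cv2.COLOR_BGR2HSV); b=((im[...,2].astype(int)-im[...,0]>12)&(g>140)).astype(np.uint8)*255
for c in cv2.findContours(b,0,2)[0]:
    if 60<cv2.contourArea(c)<600:
        x=cv2.minEnclosingCircle(c); print("broth",np.round(x[0],1),round(x[1],1),cv2.contourArea(c),[onplane("top",*x[0],z)[:2].round(4) for z in(.0,.02,.05)])
a=cv2.resize(im[125:265,190:370],None,fx=4,fy=4,interpolation=cv2.INTER_CUBIC); cv2.imwrite("pics/tc.png",a)
i2=cv2.imread("pics/scene0.png"); a=cv2.resize(i2[165:310,120:350],None,fx=3.4,fy=3.4,interpolation=cv2.INTER_CUBIC); cv2.imwrite("pics/sc.png",a)
E
```

```text
pad ((253.5, 240.5), (15.0, 17.0), 90.0) [0.46971818 0.10020268 0.104     ] [array([0.4892, 0.1235]), array([0.4903, 0.0779]), array([0.4503, 0.077 ]), array([0.4492, 0.1224])]
broth [284. 265.] 10.8 245.5 [array([0.3985, 0.0113]), array([0.4001, 0.0124]), array([0.4025, 0.0141])]
broth [164.2 204.6] 9.6 144.5 [array([0.5644, 0.3639]), array([0.5635, 0.3598]), array([0.5622, 0.3538])]
broth [114.5 188.5] 16.8 526.5 [array([0.6079, 0.5106]), array([0.6063, 0.5044]), array([0.6041, 0.4951])]
```

View pics/tc.png

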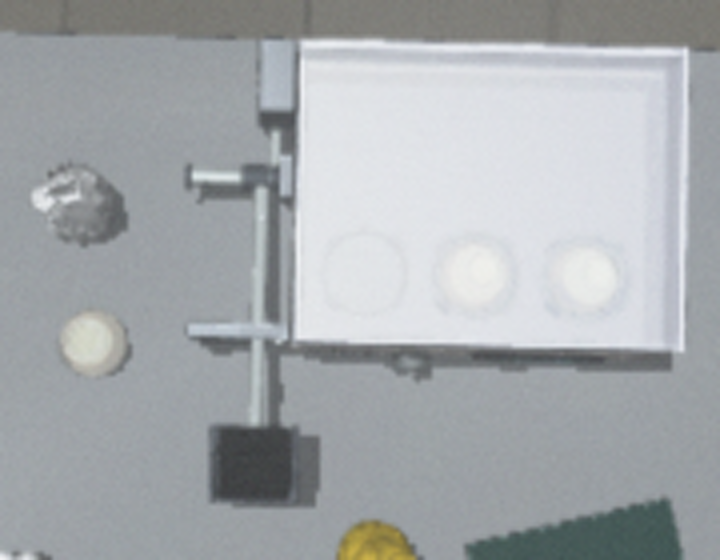

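View pics/sc.png

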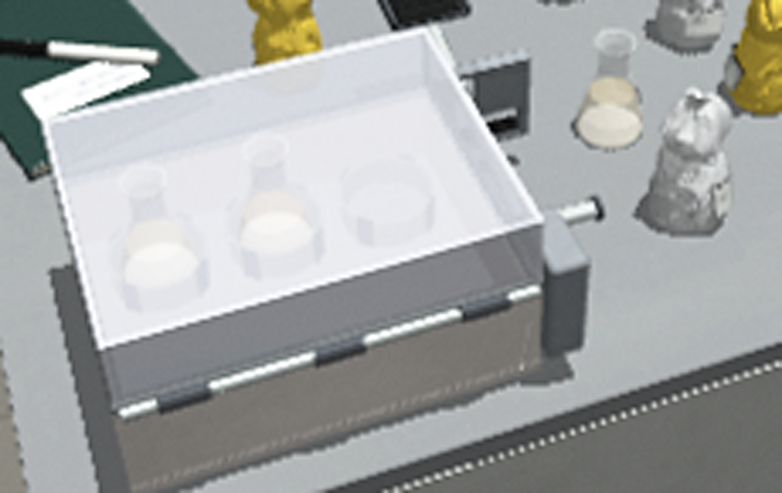

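The crops show the empty clamp rim at top crop (365,274) and the pad at (252,462). The amber flask base is at top crop (95,343) and scene crop (608,127).

```bash
python3 - <<'E'
from h import *
T=lambda u,v,z: onplane("top",190+u/4,125+v/4,z)[:2].round(4)
S=lambda u,v,z: onplane("scene",120+u/3.4,165+v/3.4,z)[:2].round(4)
print("pad",T(253,462,.104),"clamp rim",T(365,274,.054),S(389,187,.054))
print("b,a",T(478,273,.06),T(587,277,.06))
print("amber",T(95,343,.01),S(608,127,0), "mouth scene",S(614,43,.085))
print("hood front corners",T(300,343,.145),T(683,350,.145),"rear",T(302,41,.145),T(687,47,.145))
print("foil", T(75,205,.06), S(695,205,0),S(700,105,.108), "foil2",onplane("top",268*.64,372*.64,.06), onplane("scene",507*.64,268*.64,.02))
print("yellow",onplane("top",262*.64,323*.64,.06),onplane("top",445*.64,414*.64,.06))
print("lever rod",T(260,210,.06),T(260,400,.09))
E
```

```text
pad [0.4697 0.1009] clamp rim [0.6014 0.0263] [0.6067 0.0303]
b,a [ 0.6036 -0.0523] [ 0.6027 -0.1284]
amber [0.5498 0.2181] [0.553  0.2215] mouth scene [0.5566 0.2192]
hood front corners [0.5486 0.0719] [ 0.5503 -0.1773] rear [0.7472 0.0754] [ 0.7497 -0.178 ]
foil [0.6442 0.2303] [0.6509 0.2437] [0.6615 0.2302] foil2 [0.46955504 0.32781891 0.06      ] [0.48479359 0.32954573 0.02      ]
yellow [0.55617399 0.34178095 0.06      ] [0.40339519 0.01247231 0.06      ]
lever rod [0.644  0.1009] [0.5113 0.0973]
```

{"method": "step_arm", "body": {"motion": [{"x":3.4,"y":-4.4,"spin":0.05},{"x":6.9,"y":-8.9,"spin":0.1},{"x":10.3,"y":-13.3,"spin":0.15},{"x":13.8,"y":-17.7,"spin":0.2},{"x":17.2,"y":-22.2,"spin":0.231}], "gripper": 0}}

```text
$.motion[0]: bad value
```

{"method": "step_arm", "body": {"motion": [{"x":3.4,"y":-4.4,"z":0,"spin":0.05},{"x":6.9,"y":-8.9,"z":0,"spin":0.1},{"x":10.3,"y":-13.3,"z":0,"spin":0.15},{"x":13.8,"y":-17.7,"z":0,"spin":0.2},{"x":17.2,"y":-22.2,"z":0,"spin":0.23}], "gripper": 0}}

```text
t: 0.72
eef_pos: [0.26, -0.3512, 0.2481]
eef_rot: [1.0, -0.0, 0.0, -0.0]
ft_force: [1.0, 0.1, 0.0]
width: 0.001
gripper_force: 0.0
```

{"method": "step_arm", "body": {"motion": [{"x":2.5,"y":-5.5,"z":0,"spin":0},{"x":5,"y":-11,"z":0,"spin":0},{"x":7.5,"y":-16.5,"z":0,"spin":0},{"x":10,"y":-22,"z":0,"spin":0},{"x":12.5,"y":-27.5,"z":0,"spin":0}]}}

```text
t: 1.35
eef_pos: [0.3848, -0.076, 0.2484]
eef_rot: [1.0, 0.0, 0.0, 0.0]
ft_force: [1.4, 0.1, 0.3]
width: 0.001
gripper_force: 0.0
```

{"method": "step_arm", "body": {"motion": [{"x":2.5,"y":-5.0,"z":2,"spin":0},{"x":5,"y":-10,"z":4,"spin":0},{"x":7.5,"y":-15,"z":6,"spin":0},{"x":8.5,"y":-18.3,"z":8,"spin":0},{"x":8.5,"y":-18.3,"z":10,"spin":0}]}}

```text
t: 1.98
eef_pos: [0.4699, 0.1075, 0.1474]
eef_rot: [1.0, 0.002, 0.0, -0.0]
ft_force: [-0.5, -0.8, -0.3]
width: -0.001
gripper_force: 0.0
```

```bash
python3 - <<'E'
from h import *
o=manip.get_obs(); print({k:np.round(v,3) for k,v in o.items() if k in("t","qpos","eef_pos","ft_force")}, manip.tips_ahead)
im=grab_frame("top"); im2=grab_frame("scene")
a=cv2.resize(im[140:290,190:390],(400,300),interpolation=cv2.INTER_CUBIC);b=cv2.resize(im2[130:280,200:400],(400,300),interpolation=cv2.INTER_CUBIC); cv2.imwrite("pics/p1.png",np.hstack([a,b]))
E
```

```text
{'t': np.float64(1.975), 'qpos': array([0.221, 0.264, 2.025, 0.   , 0.852, 1.788]), 'eef_pos': array([0.47 , 0.107, 0.147]), 'ft_force': array([-0.541, -0.814, -0.298])} 0.017
```

View pics/p1.png

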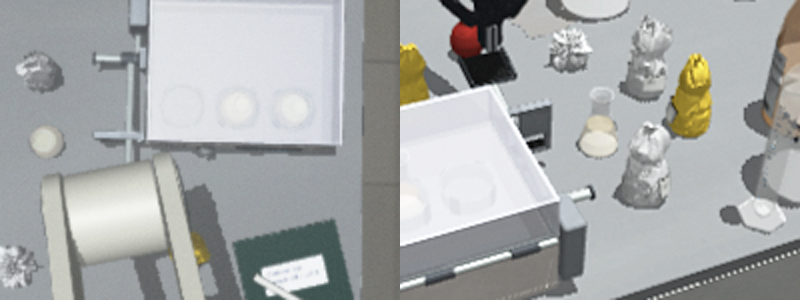

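The tips are over the pad and clear of the yellow flask. Pressing now.

{"method": "step_arm", "body": {"motion": [{"x":0,"y":0,"z":1,"spin":0},{"x":0,"y":0,"z":1.8,"spin":0},{"x":0,"y":0,"z":2.3,"spin":0},{"x":0,"y":0,"z":2.7,"spin":0},{"x":0,"y":0,"z":3.1,"spin":0}]}}

```text
t: 2.7
eef_pos: [0.4688, 0.105, 0.1174]
eef_rot: [1.0, 0.0, -0.001, 0.0]
ft_force: [-3.0, -0.4, 6.3]
width: 0.0
gripper_force: 2.9
```

{"method": "step_arm", "body": {"motion": [{"x":0,"y":0,"z":0.5,"spin":0},{"x":0,"y":0,"z":1,"spin":0},{"x":0,"y":0,"z":1.5,"spin":0},{"x":0,"y":0,"z":2,"spin":0},{"x":0,"y":0,"z":2.5,"spin":0}]}}

```text
t: 3.32
eef_pos: [0.4683, 0.105, 0.0922]
eef_rot: [1.0, 0.0, -0.001, 0.0]
ft_force: [-3.9, -0.2, 5.3]
width: 0.001
gripper_force: 2.6
```

{"method": "step_arm", "body": {"motion": [{"x":0,"y":0,"z":0.4,"spin":0},{"x":0,"y":0,"z":0.8,"spin":0},{"x":0,"y":0,"z":1.1,"spin":0},{"x":0,"y":0,"z":1.3,"spin":0},{"x":0,"y":0,"z":1.4,"spin":0}]}}

```text
t: 3.95
eef_pos: [0.4694, 0.1052, 0.0782]
eef_rot: [1.0, 0.0, 0.0, -0.0]
ft_force: [-2.8, 0.3, 4.2]
width: 0.003
gripper_force: 2.1
```

{"method": "step_arm", "body": {"motion": [{"x":0,"y":0,"z":0.1,"spin":0},{"x":0,"y":0,"z":0.2,"spin":0},{"x":0,"y":0,"z":0.2,"spin":0}]}}

```text
t: 4.32
eef_pos: [0.4693, 0.1052, 0.0762]
eef_rot: [1.0, 0.0, 0.0, -0.0]
ft_force: [-3.4, -0.1, 3.2]
width: -0.003
gripper_force: 1.7
```

{"method": "step_arm", "body": {"motion": [{"x":0,"y":0,"z":0.1,"spin":0},{"x":0,"y":0,"z":0.2,"spin":0},{"x":0,"y":0,"z":0.2,"spin":0}]}}

```text
t: 4.7
eef_pos: [0.4693, 0.1052, 0.0742]
eef_rot: [1.0, 0.0, 0.0, -0.0]
ft_force: [-1.6, -0.1, 2.6]
width: -0.001
gripper_force: 1.6
```

{"method": "step_arm", "body": {"motion": [{"x":0,"y":0,"z":0.1,"spin":0},{"x":0,"y":0,"z":0.1,"spin":0}]}}

```text
t: 4.95
eef_pos: [0.4693, 0.1052, 0.0732]
eef_rot: [1.0, 0.0, 0.0, -0.0]
ft_force: [-2.3, -0.9, 3.4]
width: -0.001
gripper_force: 1.5
```

{"method": "step_arm", "body": {"motion": [{"x":0,"y":0,"z":0.1,"spin":0},{"x":0,"y":0,"z":0.2,"spin":0},{"x":0,"y":0,"z":0.2,"spin":0}]}}

```text
t: 5.32
eef_pos: [0.4693, 0.1052, 0.0714]
eef_rot: [1.0, 0.0, 0.0, -0.0]
ft_force: [-2.7, -0.8, 7.2]
width: 0.004
gripper_force: 3.7
```

{"method": "step_arm", "body": {"motion": [{"x":0,"y":0,"z":0.1,"spin":0},{"x":0,"y":0,"z":0.2,"spin":0},{"x":0,"y":0,"z":0.2,"spin":0}]}}

```text
t: 5.7
eef_pos: [0.4693, 0.1052, 0.0697]
eef_rot: [1.0, 0.0, 0.0, -0.0]
ft_force: [-5.3, -0.5, 12.9]
width: 0.0
gripper_force: 6.6
```

Stop found (about 13 N at z=.0697). I'll ease off 1 mm and slide outward.

{"method": "step_arm", "body": {"motion": [{"x":0,"y":0,"z":-0.1,"spin":0},{"x":0,"y":-0.5,"z":-0.1,"spin":0},{"x":0,"y":-1,"z":-0.1,"spin":0},{"x":0,"y":-1.5,"z":-0.1,"spin":0},{"x":0,"y":-2.0,"z":-0.1,"spin":0}]}}

```text
t: 6.32
eef_pos: [0.4693, 0.125, 0.0706]
eef_rot: [1.0, 0.001, 0.0, 0.0]
ft_force: [-2.9, -4.2, 8.3]
width: -0.004
gripper_force: 4.9
```

{"method": "step_arm", "body": {"motion": [{"x":0,"y":-0.4,"z":0,"spin":0},{"x":0,"y":-0.8,"z":0,"spin":0},{"x":0,"y":-0.8,"z":0,"spin":0}]}}

```text
t: 6.7
eef_pos: [0.4693, 0.1335, 0.0706]
eef_rot: [1.0, 0.0, 0.0, -0.0]
ft_force: [-3.9, -0.0, 9.2]
width: 0.0
gripper_force: 4.8
```

{"method": "step_arm", "body": {"motion": [{"x":0,"y":-0.3,"z":0,"spin":0},{"x":0,"y":-0.3,"z":0,"spin":0}]}}

```text
t: 6.95
eef_pos: [0.4694, 0.1361, 0.0706]
eef_rot: [1.0, 0.001, 0.0, 0.0]
ft_force: [-3.3, -2.8, 8.1]
width: -0.003
gripper_force: 4.8
```

```bash
python3 - <<'E'
from h import *
im=grab_frame("top"); im2=grab_frame("scene")
a=cv2.resize(im[130:255,200:300],(400,500),interpolation=cv2.INTER_CUBIC);b=cv2.resize(im2[130:255,240:340],(400,500),interpolation=cv2.INTER_CUBIC); cv2.imwrite("pics/p2.png",np.hstack([a,b]))
E
```

```text
(no output)
```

View pics/p2.png

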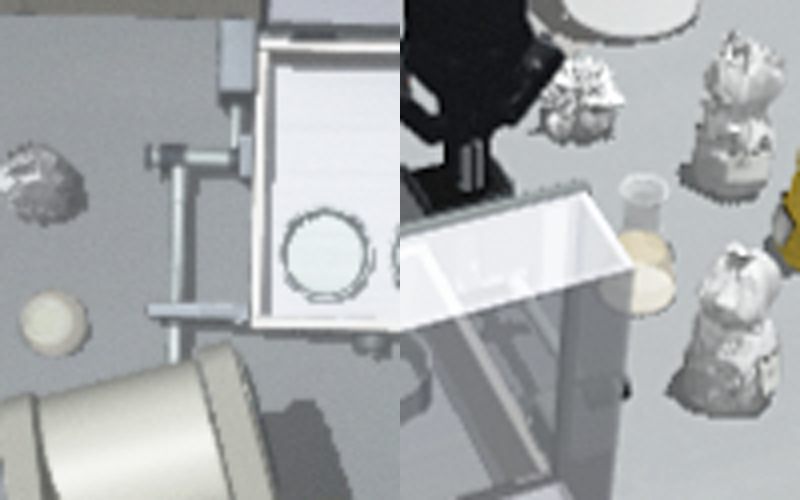

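The rod has slid to the outer end of its pivot pin and the hood is open. Now letting the lever up into its seat.

{"method": "step_arm", "body": {"motion": [{"x":0,"y":0,"z":-0.2,"spin":0},{"x":0,"y":0,"z":-0.4,"spin":0},{"x":0,"y":0,"z":-0.6,"spin":0},{"x":0,"y":0,"z":-0.8,"spin":0},{"x":0,"y":0,"z":-1.0,"spin":0}]}}

```text
t: 7.68
eef_pos: [0.4699, 0.1363, 0.0806]
eef_rot: [1.0, 0.0, 0.001, -0.0]
ft_force: [1.1, -0.4, 1.8]
width: -0.0
gripper_force: 1.0
```

{"method": "step_arm", "body": {"motion": [{"x":0,"y":0,"z":-0.2,"spin":0},{"x":0,"y":0,"z":-0.4,"spin":0},{"x":0,"y":0,"z":-0.6,"spin":0},{"x":0,"y":0,"z":-0.6,"spin":0}]}}

```text
t: 8.18
eef_pos: [0.4693, 0.1363, 0.0864]
eef_rot: [1.0, 0.0, 0.0, -0.0]
ft_force: [0.8, 1.3, -0.0]
width: 0.003
gripper_force: 0.0
```

{"method": "step_arm", "body": {"motion": [{"x":0,"y":0,"z":-3,"spin":0},{"x":0,"y":0,"z":-7,"spin":0},{"x":2,"y":-2,"z":-10,"spin":0},{"x":5,"y":-5,"z":-11,"spin":0},{"x":8.2,"y":-8.3,"z":-11,"spin":0}], "gripper": 1}}

```text
t: 8.8
eef_pos: [0.5525, 0.2202, 0.1977]
eef_rot: [1.0, 0.0, 0.001, -0.0]
ft_force: [0.0, -0.1, 0.4]
width: 0.996
gripper_force: 0.0
```

```bash
python3 - <<'E'
from h import *
o=manip.get_obs(); print(o["eef_pos"].round(4),o["ft_force"].round(1)); p=camera_params("wrist"); print({k:np.round(v,3).tolist() for k,v in p.items()})
im=grab_frame("wrist"); im2=grab_frame("scene")
cv2.imwrite("pics/wr.png",im)
cv2.imwrite("pics/p3.png",np.hstack([cv2.resize(im,(440,330)),cv2.resize(im2[100:310,120:348],(358,330))]))
E
```

```text
[0.5525 0.2202 0.1977] [ 0.  -0.1  0.4]
{'camera_matrix': [[297.319, 0.0, 252.703], [0.0, 297.319, 185.402], [0.0, 0.0, 1.0]], 'camera_from_world': [[0.001, -1.0, -0.001, 0.22], [-0.949, -0.001, 0.316, 0.501], [-0.316, 0.001, -0.949, 0.509], [0.0, 0.0, 0.0, 1.0]]}
```

View pics/p3.png

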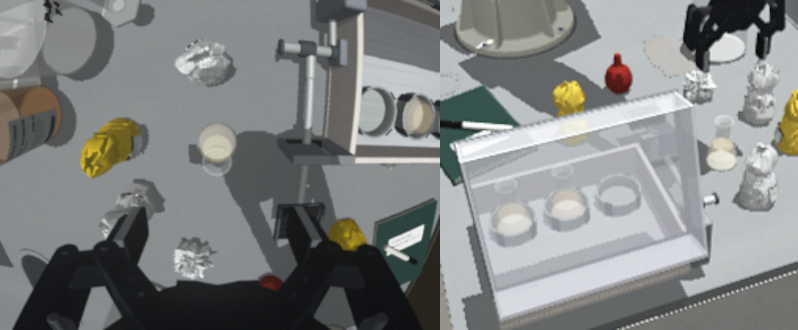

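The hood stays open by itself. In the wrist view the flask body is at (217,140) and its mouth at (215,166), both in the 440-wide picture.

```bash
cat >> h.py <<'E'
def fish(u,v,z,p=None):
    p=p or camera_params("wrist"); K=np.array(p["camera_matrix"]);T=np.array(p["camera_from_world"])
    d=np.array([u-K[0,2],v-K[1,2]]); r=np.hypot(*d); th=r/K[0,0]; d=np.r_[d/r*np.sin(th),np.cos(th)]
    d=T[:3,:3].T@d; c=-T[:3,:3].T@T[:3,3]; return c+d*(z-c[2])/d[2]
E
python3 - <<'E'
from h import *
s=512/440
im=cv2.imread("pics/wr.png"); m=((im[...,2].astype(int)-im[...,0]>12)&(im.max(2)>140)).astype(np.uint8)*255; m[:, :210]=0; m[:,300:]=0; m[:130]=0;m[230:]=0
c=max(cv2.findContours(m,0,2)[0],key=cv2.contourArea); x=cv2.minEnclosingCircle(c); print(x,cv2.boundingRect(c))
for z in(.0,.015,.03): print(fish(*x[0],z).round(4))
print("mouth",fish(215*s,166*s,.085).round(4))
print("clamp rim",fish(378*s,113*s,.054).round(4))
E
```

```text
((250.94955444335938, 166.6676483154297), 21.213592529296875) (232, 147, 40, 41)
[0.5518 0.2242 0.    ]
[0.5557 0.2241 0.015 ]
[0.5597 0.224  0.03  ]
mouth [0.5507 0.2242 0.085 ]
clamp rim [0.6076 0.0262 0.054 ]
```

{"method": "step_arm", "body": {"motion": [{"x":0,"y":-0.3,"z":3,"spin":0},{"x":0,"y":-0.3,"z":7,"spin":0},{"x":0,"y":-0.3,"z":11,"spin":0},{"x":0,"y":-0.3,"z":12.7,"spin":0},{"x":0,"y":-0.3,"z":12.7,"spin":0}]}}

```text
t: 9.52
eef_pos: [0.5504, 0.2218, 0.0685]
eef_rot: [1.0, 0.0, -0.001, 0.0]
ft_force: [0.6, -0.2, 0.7]
width: 0.995
gripper_force: 0.0
```

{"method": "step_arm", "body": {"motion": [{"x":0,"y":0,"z":0,"spin":0},{"x":0,"y":0,"z":0,"spin":0},{"x":0,"y":0,"z":0,"spin":0},{"x":0,"y":0,"z":0,"spin":0},{"x":0,"y":0,"z":0,"spin":0}], "gripper": 0.2, "squeeze": 25}}

```text
t: 10.15
eef_pos: [0.552, 0.2226, 0.0705]
eef_rot: [1.0, 0.0, 0.001, -0.0]
ft_force: [-0.3, -1.1, 6.0]
width: 0.41
gripper_force: 24.4
```

{"method": "step_arm", "body": {"motion": [{"x":0,"y":0,"z":-0.5,"spin":0},{"x":0,"y":0,"z":-2.5,"spin":0},{"x":0,"y":0,"z":-6,"spin":0},{"x":0,"y":0,"z":-10,"spin":0},{"x":0,"y":0,"z":-12,"spin":0}]}}

```text
t: 10.78
eef_pos: [0.5519, 0.2226, 0.1919]
eef_rot: [1.0, 0.0, 0.001, -0.001]
ft_force: [0.3, 0.6, -0.9]
width: 0.413
gripper_force: 24.8
```

{"method": "step_arm", "body": {"motion": [{"x":1,"y":4,"z":0,"spin":0},{"x":2,"y":8,"z":0,"spin":0},{"x":3,"y":12,"z":0,"spin":0},{"x":4,"y":16,"z":0,"spin":0},{"x":5.1,"y":19.6,"z":0,"spin":0}]}}

```text
t: 11.4
eef_pos: [0.6024, 0.0249, 0.1896]
eef_rot: [1.0, 0.0, 0.0, -0.0]
ft_force: [-0.1, -0.0, 0.4]
width: 0.408
gripper_force: 24.9
```

```bash
python3 - <<'E'
from h import *
p=camera_params("wrist");o=manip.get_obs(); print(o["eef_pos"].round(4),o["eef_rot"].round(3),o["width"],o["gripper_force"]); np.save("wp.npy",p,allow_pickle=True)
im=grab_frame("wrist"); im2=grab_frame("scene"); cv2.imwrite("pics/wr2.png",im); cv2.imwrite("pics/sc2.png",im2)
a=cv2.resize(im[60:310,130:390],(416,400),interpolation=cv2.INTER_CUBIC); b=cv2.resize(im2[110:270,190:340],(375,400),interpolation=cv2.INTER_CUBIC)
cv2.imwrite("pics/p4.png",np.hstack([a,b]))
E
```

```text
[0.6024 0.0249 0.1896] [ 1.  0.  0. -0.] 0.40830270274457225 24.853803909247745
```

View pics/p4.png

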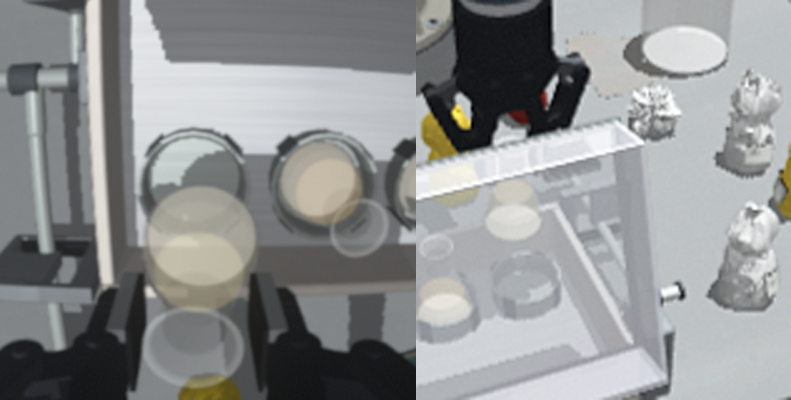

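```bash
python3 - <<'E'
from h import *
p=np.load("wp.npy",allow_pickle=True).item()
F=lambda u,v,z: fish(130+u/1.6,60+v/1.6,z,p)[:2].round(4)
for v in (236,242,248): print("flask base",F(201,v,.119))
print("base top edge(+x)",F(201,187,.119),"L",F(147,240,.119),"R",F(255,240,.119))
print("free clamp",F(194,181,.054),"far edge",F(194,128,.054),"L/R",F(143,181,.054),F(245,181,.054))
print("mid",F(324,183,.054),"far/near",F(324,131,.054),F(324,236,.054))
print("free mouth",F(193,347,.204), F(193,308,.204),F(193,387,.204))
# scene check
S=lambda u,v,z: onplane("scene",190+(u-416)/2.5,110+v/2.5,z)[:2].round(4)
print("scene clamp rim",S(525,273,.054),"flask base",S(514,222,.119))
E
```

```text
flask base [0.6026 0.0225]
flask base [0.5996 0.0225]
flask base [0.5966 0.0225]
base top edge(+x) [0.6256 0.0226] L [0.6005 0.047 ] R [ 0.6005 -0.0021]
free clamp [0.6095 0.026 ] far edge [0.6404 0.026 ] L/R [0.6095 0.0554] [ 0.6096 -0.0035]
mid [ 0.6087 -0.0507] far/near [ 0.6397 -0.0484] [ 0.5748 -0.0538]
free mouth [0.6032 0.0256] [0.6166 0.0255] [0.5876 0.0256]
scene clamp rim [0.6035 0.0294] flask base [0.6035 0.0219]
```

{"method": "step_arm", "body": {"motion": [{"x":0.3,"y":-0.3,"z":1.5,"spin":0},{"x":0.3,"y":-0.3,"z":3,"spin":0},{"x":0.3,"y":-0.3,"z":4.5,"spin":0},{"x":0.3,"y":-0.3,"z":5.7,"spin":0},{"x":0.3,"y":-0.3,"z":5.7,"spin":0}]}}

```text
t: 12.12
eef_pos: [0.6045, 0.0296, 0.1309]
eef_rot: [1.0, 0.001, -0.001, 0.0]
ft_force: [0.2, 0.3, -0.6]
width: 0.412
gripper_force: 24.9
```

```bash
python3 - <<'E'
from h import *
p=camera_params("wrist");o=manip.get_obs(); print(o["eef_pos"].round(4),o["ft_force"].round(1),o["width"]); np.save("wp.npy",p,allow_pickle=True)
im=grab_frame("wrist"); im2=grab_frame("scene"); cv2.imwrite("pics/wr3.png",im); cv2.imwrite("pics/sc3.png",im2)
a=cv2.resize(im[100:300,180:340],(480,600),interpolation=cv2.INTER_CUBIC); b=cv2.resize(im2[190:265,205:245],(320,600),interpolation=cv2.INTER_CUBIC)
cv2.imwrite("pics/p5.png",np.hstack([a,b]))
E
```

```text
[0.6045 0.0296 0.1309] [ 0.2  0.3 -0.6] 0.4117365348409611
```

View pics/p5.png

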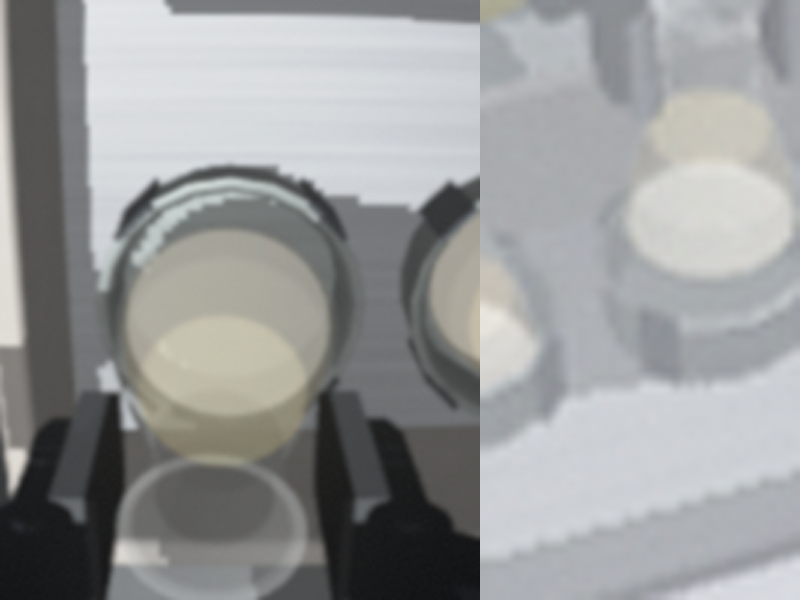

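```bash
python3 - <<'E'
from h import *
p=np.load("wp.npy",allow_pickle=True).item()
F=lambda u,v,z: fish(180+u/3,100+v/3,z,p)[:2].round(4)
print("base far/near",F(228,228,.060),F(228,416,.06),"LR",F(125,320,.06),F(331,320,.06))
print("rim far in/out",F(232,188,.054),F(232,166,.054),"LR",F(108,300,.054),F(358,300,.054))
S=lambda u,v,z: onplane("scene",205+(u-480)/8,190+v/8,z)[:2].round(4)
print("scene base",S(710,218,.06),"rim L edge, bottom",S(608,250,.054),S(710,320,.054))
E
```

```text
base far/near [0.6281 0.027 ] [0.5787 0.0268] LR [0.6049 0.0518] [0.605 0.002]
rim far in/out [0.6362 0.0261] [0.6415 0.0261] LR [0.6077 0.0565] [ 0.6078 -0.0053]
scene base [0.6035 0.03  ] rim L edge, bottom [5.994e-01 5.000e-04] [0.6363 0.0186]
```

{"method": "step_arm", "body": {"motion": [{"x":0.3,"y":0.1,"z":0,"spin":0},{"x":0.3,"y":0.1,"z":0.5,"spin":0},{"x":0.3,"y":0.1,"z":1.0,"spin":0},{"x":0.3,"y":0.1,"z":1.2,"spin":0},{"x":0.3,"y":0.1,"z":1.2,"spin":0}]}}

```text
t: 12.85
eef_pos: [0.6081, 0.0283, 0.12]
eef_rot: [1.0, 0.0, -0.0, 0.0]
ft_force: [-0.4, -1.1, 0.1]
width: 0.413
gripper_force: 24.9
```

{"method": "step_arm", "body": {"motion": [{"x":0,"y":0,"z":0.4,"spin":0},{"x":0,"y":0,"z":0.8,"spin":0},{"x":0,"y":0,"z":1.1,"spin":0},{"x":0,"y":0,"z":1.4,"spin":0},{"x":0,"y":0,"z":1.4,"spin":0}]}}

```text
t: 13.48
eef_pos: [0.6081, 0.0283, 0.1059]
eef_rot: [1.0, 0.0, -0.0, -0.0]
ft_force: [-0.7, -0.6, -1.1]
width: 0.407
gripper_force: 24.9
```

{"method": "step_arm", "body": {"motion": [{"x":0,"y":0,"z":0.1,"spin":0},{"x":0,"y":0,"z":0.2,"spin":0},{"x":0,"y":0,"z":0.2,"spin":0}]}}

```text
t: 13.85
eef_pos: [0.6083, 0.0283, 0.1043]
eef_rot: [1.0, 0.0, -0.0, -0.0]
ft_force: [0.3, 0.2, -0.6]
width: 0.413
gripper_force: 24.9
```

{"method": "step_arm", "body": {"motion": [{"x":0,"y":0,"z":0,"spin":0},{"x":0,"y":0,"z":0,"spin":0},{"x":0,"y":0,"z":0,"spin":0},{"x":0,"y":0,"z":0,"spin":0}], "gripper": 0.62}}

```text
t: 14.35
eef_pos: [0.6084, 0.0283, 0.1043]
eef_rot: [1.0, 0.0, 0.0, -0.0]
ft_force: [1.3, 0.3, -0.3]
width: 0.623
gripper_force: 0.0
```

{"method": "step_arm", "body": {"motion": [{"x":0,"y":0,"z":-2,"spin":0},{"x":0,"y":0,"z":-5,"spin":0},{"x":0,"y":0,"z":-9,"spin":0},{"x":-4,"y":0,"z":-11,"spin":0},{"x":-10,"y":0,"z":-11,"spin":0}]}}

```text
t: 14.98
eef_pos: [0.5094, 0.0283, 0.2161]
eef_rot: [1.0, 0.0, 0.002, -0.0]
ft_force: [-0.9, 0.1, 0.2]
width: 0.622
gripper_force: 0.0
```

```bash
python3 - <<'E'
from h import *
o=manip.get_obs(); print(o["eef_pos"].round(4),o["ft_force"].round(1)); p=camera_params("wrist"); np.save("wp.npy",p,allow_pickle=True)
im=grab_frame("wrist"); im2=grab_frame("scene"); t=grab_frame("top"); cv2.imwrite("pics/wr4.png",im); cv2.imwrite("pics/sc4.png",im2); cv2.imwrite("pics/top4.png",t)
cv2.imwrite("pics/p6.png",np.hstack([cv2.resize(im,(400,300)),cv2.resize(im2[130:280,190:390],(400,300),interpolation=cv2.INTER_CUBIC)]))
E
```

```text
[0.5094 0.0283 0.2161] [-0.9  0.1  0.2]
```

View pics/p6.png

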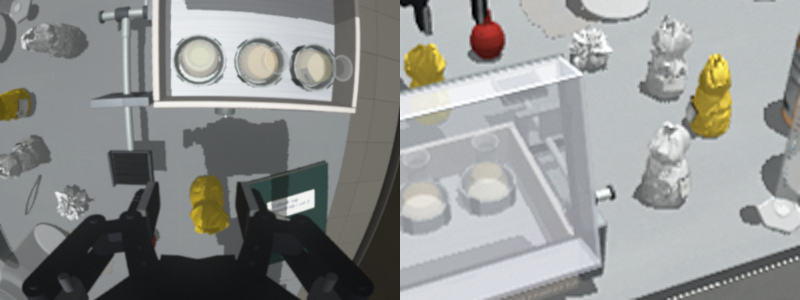

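The flask stands upright in the left clamp, the hood is still open, and the pad is at (131,168) in the wrist view.

```bash
python3 - <<'E'
from h import *
p=np.load("wp.npy",allow_pickle=True).item(); im=cv2.imread("pics/wr4.png"); g=im.max(2); s=1.28
F=lambda u,v,z: fish(u*s,v*s,z,p)[:2].round(4)
print("pad edges: L,R,far,near",F(109,166,.062),F(153,166,.062),F(131,150,.062),F(131,184,.062),"centre",F(131,167,.062), "free clamp",F(199,62,.054))
E
```

```text
pad edges: L,R,far,near [0.468 0.151] [0.4693 0.0875] [0.4919 0.116 ] [0.441  0.1215] centre [0.4673 0.1185] free clamp [0.6031 0.0263]
```

{"method": "step_arm", "body": {"motion": [{"x":-2,"y":-4,"z":0,"spin":0},{"x":-3.9,"y":-8.6,"z":0,"spin":0},{"x":-3.9,"y":-8.6,"z":4,"spin":0},{"x":-3.9,"y":-8.6,"z":8,"spin":0},{"x":-3.9,"y":-8.6,"z":10.5,"spin":0}], "gripper": 0}}

```text
t: 15.75
eef_pos: [0.4698, 0.1146, 0.1077]
eef_rot: [1.0, 0.001, -0.0, 0.0]
ft_force: [0.4, -0.8, -0.0]
width: 0.002
gripper_force: 0.0
```

{"method": "step_arm", "body": {"motion": [{"x":0,"y":0,"z":1,"spin":0},{"x":0,"y":0,"z":2,"spin":0},{"x":0,"y":0,"z":2.5,"spin":0},{"x":0,"y":0,"z":2.8,"spin":0},{"x":0,"y":0,"z":3.1,"spin":0}]}}

```text
t: 16.38
eef_pos: [0.4696, 0.1142, 0.0787]
eef_rot: [1.0, 0.0, 0.0, -0.0]
ft_force: [-0.6, -0.8, 3.1]
width: 0.001
gripper_force: 1.2
```

{"method": "step_arm", "body": {"motion": [{"x":0,"y":0,"z":0.2,"spin":0},{"x":0,"y":0,"z":0.4,"spin":0},{"x":0,"y":0,"z":0.5,"spin":0},{"x":0,"y":0,"z":0.5,"spin":0}]}}

```text
t: 16.88
eef_pos: [0.4693, 0.1142, 0.0733]
eef_rot: [1.0, 0.0, 0.0, -0.0]
ft_force: [-0.0, -0.4, 2.7]
width: -0.001
gripper_force: 1.5
```

{"method": "step_arm", "body": {"motion": [{"x":0,"y":0,"z":0.1,"spin":0},{"x":0,"y":0,"z":0.2,"spin":0},{"x":0,"y":0,"z":0.27,"spin":0},{"x":0,"y":0,"z":0.27,"spin":0}]}}

```text
t: 17.38
eef_pos: [0.4693, 0.1142, 0.0708]
eef_rot: [1.0, 0.0, 0.0, -0.0]
ft_force: [-2.1, -1.0, 8.3]
width: -0.001
gripper_force: 4.5
```

{"method": "step_arm", "body": {"motion": [{"x":0,"y":0.5,"z":0,"spin":0},{"x":0,"y":1,"z":0,"spin":0},{"x":0,"y":1.5,"z":0,"spin":0},{"x":0,"y":2,"z":0,"spin":0}]}}

```text
t: 17.88
eef_pos: [0.4694, 0.0946, 0.0709]
eef_rot: [1.0, 0.0, 0.0, -0.0]
ft_force: [-1.9, 6.0, 8.7]
width: -0.002
gripper_force: 4.1
```

{"method": "step_arm", "body": {"motion": [{"x":0,"y":0.2,"z":0,"spin":0},{"x":0,"y":0.4,"z":0,"spin":0},{"x":0,"y":0.4,"z":0,"spin":0}]}}

```text
t: 18.25
eef_pos: [0.4699, 0.0909, 0.0711]
eef_rot: [1.0, 0.0, 0.001, -0.001]
ft_force: [-1.7, 4.6, 8.5]
width: -0.001
gripper_force: 4.0
```

{"method": "step_arm", "body": {"motion": [{"x":0,"y":0,"z":-0.2,"spin":0},{"x":0,"y":0,"z":-0.5,"spin":0},{"x":0,"y":0,"z":-0.8,"spin":0},{"x":0,"y":0,"z":-1.1,"spin":0},{"x":0,"y":0,"z":-1.4,"spin":0}]}}

```text
t: 18.88
eef_pos: [0.4697, 0.0902, 0.0849]
eef_rot: [1.0, 0.0, 0.0, -0.0]
ft_force: [2.0, -0.3, 3.4]
width: -0.001
gripper_force: 1.4
```

The lever follows past the seat height, so it is off the catch. Easing it up.

{"method": "step_arm", "body": {"motion": [{"x":0,"y":0,"z":-0.3,"spin":0},{"x":0,"y":0,"z":-0.6,"spin":0},{"x":0,"y":0,"z":-0.9,"spin":0},{"x":0,"y":0,"z":-1.2,"spin":0},{"x":0,"y":0,"z":-1.5,"spin":0}]}}

```text
t: 19.5
eef_pos: [0.4695, 0.0902, 0.0999]
eef_rot: [1.0, 0.0, 0.0, -0.0]
ft_force: [3.1, 0.2, 3.4]
width: -0.005
gripper_force: 1.9
```

{"method": "step_arm", "body": {"motion": [{"x":0,"y":0,"z":-0.2,"spin":0},{"x":0,"y":0,"z":-0.4,"spin":0},{"x":0,"y":0,"z":-0.6,"spin":0},{"x":0,"y":0,"z":-0.8,"spin":0},{"x":0,"y":0,"z":-1.0,"spin":0}]}}

```text
t: 20.12
eef_pos: [0.4694, 0.0902, 0.1097]
eef_rot: [1.0, 0.0, 0.0, -0.0]
ft_force: [3.9, -0.8, 4.5]
width: -0.005
gripper_force: 2.2
```

{"method": "step_arm", "body": {"motion": [{"x":0,"y":0,"z":-0.2,"spin":0},{"x":0,"y":0,"z":-0.4,"spin":0},{"x":0,"y":0,"z":-0.6,"spin":0},{"x":0,"y":0,"z":-0.8,"spin":0},{"x":0,"y":0,"z":-1.0,"spin":0}]}}

```text
t: 20.75
eef_pos: [0.4694, 0.0902, 0.1197]
eef_rot: [1.0, 0.0, 0.0, -0.0]
ft_force: [3.9, 0.3, 3.7]
width: -0.003
gripper_force: 2.3
```

{"method": "step_arm", "body": {"motion": [{"x":0,"y":0,"z":-0.2,"spin":0},{"x":0,"y":0,"z":-0.4,"spin":0},{"x":0,"y":0,"z":-0.6,"spin":0},{"x":0,"y":0,"z":-0.8,"spin":0},{"x":0,"y":0,"z":-1.0,"spin":0}]}}

```text
t: 21.38
eef_pos: [0.4689, 0.0901, 0.1295]
eef_rot: [1.0, 0.0, -0.0, 0.0]
ft_force: [-0.3, -0.5, -0.3]
width: 0.001
gripper_force: 0.0
```

Lever is fully up with no slam. Retreating and checking.

{"method": "step_arm", "body": {"motion": [{"x":0,"y":0,"z":-4,"spin":0},{"x":0,"y":2,"z":-9,"spin":0},{"x":-2,"y":7,"z":-10,"spin":0},{"x":-5,"y":12,"z":-10,"spin":0},{"x":-8,"y":17,"z":-10,"spin":0}]}}

```text
t: 22.0
eef_pos: [0.3884, -0.081, 0.2299]
eef_rot: [1.0, 0.001, 0.0, 0.0]
ft_force: [1.2, -0.4, 0.2]
width: -0.001
gripper_force: 0.0
```

```bash
python3 - <<'E'
from h import *
im=grab_frame("scene"); t=grab_frame("top")
cv2.imwrite("pics/p7.png",np.hstack([cv2.resize(t[120:270,180:380],(400,300),interpolation=cv2.INTER_CUBIC),cv2.resize(im[130:310,110:350],(400,300),interpolation=cv2.INTER_CUBIC)]))
E
```

```text
(no output)
```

View pics/p7.png

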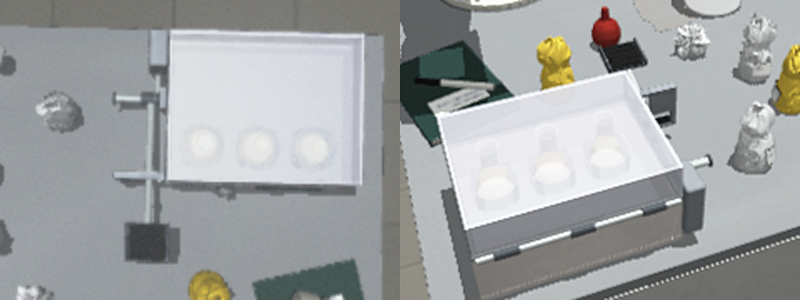

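The hood is shut, all three flasks stand in the clamps, and the pad is back where it started (px 253,241).

```bash
python3 -c "
from workcell import ticket
print(ticket.job_done())"
```

```text
the job is handed in; nothing more can be done
None
```

I handed the job in after about 22 s: the amber flask stands upright in the left clamp, the lever is up and in, the hood closed without slamming, and the other flasks stand where they were; the judge's verdict was not shown.

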